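Seat the tube rack on the shaker deck

ROBOT

A 7-joint arm with a two-finger parallel gripper is mounted at the origin on the work surface. World frame = base frame: x ahead of the robot, y to its left, z up, the work surface at z = 0. Lengths are in m, angles in rad, forces in N, time in s.
With the tool pointing down it reaches from about 0.4 to 0.75 m from the base axis. Payload 19.5 kg.
Tool frame: the origin (TCP) lies at the centre of the arm's flange, where the gripper is bolted on; the fingertips stand 173 mm ahead of it and the grasp point (between the pads) lies 155 mm ahead of it; z points along the fingers, y is the direction in which the jaws open and shut (so a half turn about z gives the same grasp; the last joint's range is limited). The gripper opens to 85 mm and grips with 20 to 120 N. Pads are 22 mm wide; open, the fingers measure 114 mm over their backs; the gripper's body (76 mm by 85 mm) begins 54 mm behind the grasp point. The pads swing forward as they close: fully open they stand 13 mm farther back than shut.
Start: joints at [-1.287, 0.707, -0.028, 1.485, 0.022, 0.951, -0.075], TCP at [0.184, 0.545, 0.405] pointing down, gripper open.
Joint ranges: [-2.71, 2.71], [-0.32, 2.16], [-1.57, 1.52], [0, 2.45], [-1.46, 4.6], [0, 2.02], [-2.83, 2.83]. Speed limits (rad/s): [1.89, 1.89, 2.57, 2.57, 3.01, 3.01, 3.01].

INTERFACE

Orientations are given as a unit quaternion [w, x, y, z].
In Python, from rig import get_state, read_camera, hand_in, find_in, regions_of, spot_point gives the robot as it stands.
- The arm moves only by the tool carry_out, never from a script. Its argument "rows" is one flat list of numbers, 4 for each row, row after row: the shift along the tool's x, y, z in mm, then the turn about the tool's z in rad. A call has 1 to 20 rows; each row shifts and turns the pose as measured when the row begins, along the tool's axes as they then stand; what a row does not reach is not made up. A row lasts 1/8 s, in which the tool goes at most 62.5 mm and 10.7 degrees, less where a joint would pass 70% of its speed; a pose out of reach is approached as far as the arm can. A call with a gripper value outside its range is refused whole. "hand" is the opening in per cent of the stroke, from 0 (shut) to 100 (fully open), set as the call begins (left out, the last holds). The fingers move at their own pace and stop on an object; "grip_force" is the grip in N (left out, the last holds). Time passes only in rows, so rows that do not move let the fingers close. It gives the time, the measured TCP pose, the force and the opening at its end, in the units of the state.
- get_state(): the state, without advancing time (a new reading comes with each control period).
- read_camera(name): name is "scene" or "top" or "wrist"; returns a dict with "img" (384x512x3 uint8, red, green, blue), "K" (3x3 intrinsics, pixels), "k1" (the pictures are not rectified: a ray, as slopes to the right and down, at radius r is drawn at 1 + k1 r^2 times it, then the intrinsics apply), "R" (3x3) and "t" (3): a world point X has camera coordinates R X + t. Camera axes: x right, y down, z forward; pixel columns grow to the right and rows downward; lengths in m; the calibration is good to about 2 mm. A picture is of the moment at which its call begins. There is no depth.
- hand_in(): hands the job in, once; it reports no verdict.
Trained networks look in a picture, given as the dict that the camera call returned (one of the last four; its "shot" number tells which), for a name from the list of things; names that differ only in an ending like _2 or _b are one class to them, and where a whole thing is asked for, a point or a joint stands for the part that bears it (a point fixed in the world has none). Each returns a list of dicts, best first, with "p" (0 to 1); they miss things now and then, are a little off and sometimes report something else, mostly with a low value. They report only what shows in the picture. A call takes as long as a camera call.
- find_in(picture, name): "bbox" ([left, top, right, bottom] in pixels, round what is visible of it).
- regions_of(picture, name): "mask" (384x512 bool, what is visible of it) and "bbox" ([left, top, right, bottom] in pixels, round what is visible of it).
- spot_point(picture, name): "point" ([column, row] in pixels: a listed point, or the origin of a listed thing).
The state is a dict: "time_s": time; "joint_pos": joint angles; "qd": joint speeds; "effort": joint torques, N m; "ee_pos": TCP position; "eef_rot": TCP orientation; "force": force on the tool from outside, world axes, zero at the start; "moment": the same for the moment, N m; "opening": opening from 0.0 (shut) to 1.0 (fully open).
Only numpy, scipy, OpenCV 4.12 (cv2) and the standard library are available. Lean on these libraries where they do the work, as an engineer would, in place of code of your own. Each camera call takes 0.05 s, during which the arm holds its last target. There are 200 camera calls.

TASK

Lift the tube rack by its black grip bar, keep it upright, and seat it on the three balls of the shaker's deck, nose over the single ball. Press it gently but far enough down that both spring clips roll over its rims and pull it fully home, then let go; do not slam or force it, and leave the other things alone.

Things in the scene. Friction and masses are not known exactly. Their poses are not given: they have to be found in the camera images.
- rack: (All sizes here in mm.) Loose tube rack, 0.35 to 0.6 kg: plate 138 long (x), 98 wide over its rims (y), 12 to 22 above its four rubber feet; two rows of four capped tubes (tops 90 up) and a black grip bar, 140 high in all. Origin under its middle in the plane of the feet; x points to the narrow end (nose, 40 wide, ends 72 out; the square end is 66 out), z up.
- rack_grip (a point): Centre of the black grip bar, 126 above the rack's origin. Bar 76 long (rack x), 20 wide (rack y: take it across this), 28 high (112 to 140 above the feet). The tubes beside it end 22 below the bar.
- rack_nose (a point): In the plane of the feet at rack x 52, y 0, under the nose groove. The underside has three V grooves (45 degree flanks, mouth 18 wide): here and at x -45, y +26 and -26, all pointing to the origin; it seats one way round only.
- rack_rim (a point): Outermost edge of the rim at the middle of the rack's +y side (x 0, y 49, 17 above the feet); one like it at -y. Each rim is 40 long (x -20 to 20), bevelled 45 degrees above and below this edge.
- shaker: Fixed bench shaker, white housing 190 x 180 x 36 high, aluminium lift deck on top. Origin on the table under its middle, x to the end with the single ball, z up. Home, the rack's origin is above this one, x along x. The lift was left anywhere in a 34 mm range, not told by this pose: ball centres 68 to 102 above the table, rack origin 1 lower than them when home. It stays put under load.
- shaker_nose (a point): On the shaker's middle line at its x 52, y 0, 36 above the table, straight below the single ball. The deck's three steel balls are 16 in diameter, on posts at x 52, y 0 and x -45, y +26 and -26 of the shaker. Pushing the seated rack down with over 20 N, or slamming it on, overloads the lift.
- clip_left (a joint): How far the spring clip on the shaker's +y side is pushed outwards, m: 0 free, about 0.0038 while the rim's edge passes, about 0.0025 closed over the rim of a rack that is home. The clips stand at x 0, y +-50; their level rollers are 10 in diameter, axes 18.5 above the ball centres.
- clip_right (a joint): The same at -y. Lowered level, the rack meets the rollers about 8.5 mm above home; pushing them apart takes 8 to 15 N of push; about 3 to 5 mm above home they give way (the push drops at once by more than 5 N) and pull the rack on down with about 7 N until the balls stop it (the push rises again).
- sanitiser: White bottle, 60 in diameter, 150 high, standing beyond the work. Origin under its middle. Leave alone.
- swab_cup: White open cup, 70 in diameter, 75 high. Origin under its middle. Leave alone.
- marker: Yellow marker lying flat, about 134 long, 12 thick. Origin under the barrel's middle. Leave alone.

How it is judged:
On the way:
1. the rack is lifted clear of the table (height (world z) of rack above 0.05 m and contact force between rack and shaker below 0.1 N), for 0.2 s.
At the end, for the whole second after the job is handed in: The rack rests released and level (0.02 rad) on the shaker's balls, its middle within 2 mm and its nose within 3 mm of their places on the shaker, 64.5 to 103 mm above the shaker's foot, both clips closed over its rims (pushed out 1.6 to 3.6 mm), at rest (horizontal distance between rack and shaker below 0.002 m and horizontal distance between rack_nose and shaker_nose below 0.003 m and angle between rack's own z axis and vertical below 0.02 rad and z of rack in the frame of shaker between 0.0645 and 0.103 m and value of joint clip_left between 0.0016 and 0.0036 m and value of joint clip_right between 0.0016 and 0.0036 m and linear speed of rack below 0.01 m/s and angular speed of rack below 0.05 rad/s); the robot touches nothing.
It fails at once if the rack is forced or slammed onto the shaker (over 55 N summed over all their contacts, clips included: about 20 N of push on a seated rack) (contact force between rack and shaker above 55 N).
It fails at once if the rack is tipped more than 0.35 rad (angle between rack's own z axis and vertical above 0.35 rad).
It fails at once if the sanitiser, the swab cup or the marker is pushed away or knocked over (distance of any of sanitiser, swab_cup, marker from where it was at the start of the episode above 0.02 m).
It also fails if it takes over 54 s, if anything falls off the work surface, if the arm or the gripper's body presses on something with over 40 N, if the wrist force passes 120 N, or if a joint passes its speed limit or range.

## Working session

There is one attempt and no reset: what is moved stays moved. The work goes in short steps, Python scripts to look and compute and a tool call to move; the robot and the scene stay as the last step left them, time stands still between calls to the robot, and variables do not carry over. Pictures are saved under pics/ and viewed, about 8 in all and at most 12, crops included, and the job is handed in when it is done.

Besides the shell and the picture viewer there is one more tool, called after "Request:" as a command line: name --argument value ..., lists and objects as JSON in quotes. carry_out: Moves the arm, as the interface text tells. Its arguments: {"type":"object","properties":{"rows":{"type":"array"},"hand":{"type":"number"},"grip_force":{"type":"number"}},"required":["rows"]}

```bash
mkdir -p pics; ls
cat > h.py <<'E'
import numpy as np, cv2
from rig import *
from scipy.spatial.transform import Rotation as Ro
from scipy.optimize import least_squares
def proj(c,X):
    p=np.atleast_2d(X)@np.array(c["R"]).T+np.array(c["t"]); s=p[:,:2]/p[:,2:]
    s=s*(1+c["k1"]*(s**2).sum(1,keepdims=True)); K=np.array(c["K"])
    return np.c_[K[0,0]*s[:,0]+K[0,2],K[1,1]*s[:,1]+K[1,2]]
def ray(c,uv):
    K=np.array(c["K"]); d=np.array([(uv[0]-K[0,2])/K[0,0],(uv[1]-K[1,2])/K[1,1]]); s=d.copy()
    for _ in range(20): s=d/(1+c["k1"]*(s@s))
    R=np.array(c["R"]); o=-R.T@np.array(c["t"]); v=R.T@np.array([s[0],s[1],1]); return o,v/np.linalg.norm(v)
def onz(c,uv,z):
    o,v=ray(c,uv); return o+v*(z-o[2])/v[2]
def save(c,n): cv2.imwrite("pics/"+n,cv2.cvtColor(c["img"],cv2.COLOR_RGB2BGR))
E
python3 - <<'E'
from h import *
s=get_state(); print({k:np.round(v,3) for k,v in s.items()})
ims=[]
for n in ["scene","top","wrist"]:
    c=read_camera(n); ims.append(c["img"])
    print(n,c["k1"],"cam",np.round(-np.array(c["R"]).T@np.array(c["t"]),3), np.round(np.array(c["K"])[0],1))
    for nm,z in [("rack",0),("rack_grip",.126),("rack_nose",0),("rack_rim",.017),("shaker",0),("shaker_nose",.036),("sanitiser",0),("swab_cup",0),("marker",0)]:
        r=spot_point(c,nm)
        for q in r[:2]: print(nm,round(q["p"],2),np.round(q["point"],1),np.round(onz(c,q["point"],z),3))
a=np.vstack([np.hstack(ims[:2]),np.hstack([ims[2],ims[2]*0])])
cv2.imwrite("pics/a.png",cv2.resize(a,(800,600),interpolation=cv2.INTER_AREA)[:,:,::-1])
E
```

```text
pics
{'time_s': np.float64(0.0), 'joint_pos': array([-1.287,  0.707, -0.028,  1.485,  0.022,  0.951, -0.076]), 'qd': array([ 0.001, -0.001, -0.002, -0.001,  0.001,  0.002, -0.001]), 'effort': array([ 0.0000e+00, -8.8320e+01,  1.2350e+00, -2.3616e+01,  1.7000e-02,
        7.0000e-03, -0.0000e+00]), 'ee_pos': array([0.184, 0.545, 0.404]), 'eef_rot': array([-0.   ,  0.162,  0.987, -0.001]), 'force': array([-0.11 ,  0.145, -0.379]), 'moment': array([0.001, 0.001, 0.01 ]), 'opening': np.float64(0.998)}
scene -0.018718427226700335 cam [1.03  0.02  0.776] [368.5   0.  258.9]
rack 0.56 [337.4 180.3] [0.489 0.203 0.   ]
rack_grip 0.88 [344.3 148.2] [0.488 0.198 0.126]
rack_nose 0.97 [334.4 197.2] [0.54 0.19 0.  ]
shaker 0.98 [165.9 209.8] [ 0.576 -0.225 -0.   ]
shaker_nose 0.71 [156.1 221.9] [ 0.629 -0.232  0.036]
sanitiser 0.83 [224.5 272.4] [ 0.736 -0.072  0.   ]
swab_cup 0.72 [301.4 273.8] [0.739 0.097 0.   ]
marker 0.66 [362.5 183.1] [0.498 0.266 0.   ]
marker 0.49 [260.7 160.6] [0.425 0.006 0.   ]
top -0.07245696986863442 cam [0.387 0.003 1.064] [494.5   0.  256.7]
rack_grip 0.95 [152.1 230.8] [0.492 0.209 0.126]
rack_nose 0.78 [176.9 217.6] [0.539 0.185 0.   ]
rack_rim 0.92 [141.5 225.3] [0.514 0.257 0.017]
rack_rim 0.61 [151.1 228.6] [0.509 0.235 0.017]
shaker 0.68 [359.8 216.1] [ 0.572 -0.212  0.   ]
shaker 0.34 [225.6 132.4] [0.741 0.097 0.   ]
shaker_nose 0.81 [378. 192.] [ 0.62  -0.242  0.036]
sanitiser 0.97 [298.1 134. ] [ 0.749 -0.067  0.   ]
swab_cup 0.74 [224.7 134.3] [0.736 0.098 0.   ]
marker 0.85 [254.2 275.2] [0.428 0.008 0.   ]
wrist -0.07082246569920038 cam [0.118 0.567 0.374] [288.4   0.  251. ]
```

View pics/a.png

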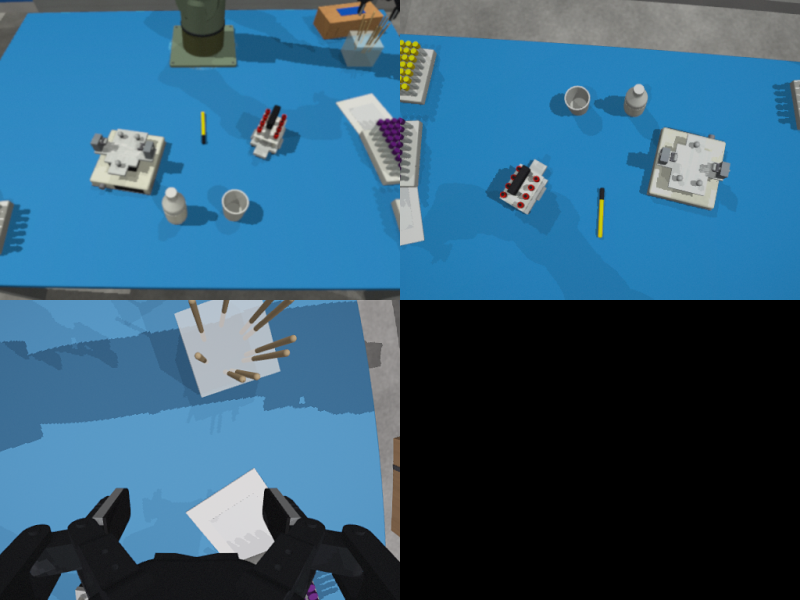

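Top view: rack left (centre about 525,187 in the mosaic), nose pointing up; shaker at right (690,168), single ball up; marker lies between them. I'll go closer with the wrist camera.

Request:
carry_out --rows '[-46,-24,0,0,-46,-24,0,0,-46,-24,0,0,-46,-24,0,0,-46,-24,0,0,-46,-24,0,0,-46,-24,0,0,-46,-24,0,0,-46,-24,0,0,-46,-24,0,0,0,0,0,0.14,0,0,0,0.14,0,0,0,0]' --hand 100

```text
time_s: 3.12
ee_pos: [0.5546, 0.157, 0.4039]
eef_rot: [0.0, 0.301, 0.954, 0.001]
force: [-0.6, 0.1, 0.2]
opening: 1.001
```

Run:
```python
from h import *
s=get_state(); print({k:np.round(s[k],3) for k in ["time_s","joint_pos","ee_pos","eef_rot","force"]})
c=read_camera("wrist"); save(c,"w1.png")
print("cam",np.round(-np.array(c["R"]).T@np.array(c["t"]),3),np.round(c["R"],3))
for nm,z in [("rack",0),("rack_grip",.126),("rack_nose",0),("rack_rim",.017)]:
    for q in spot_point(c,nm)[:2]: print(nm,round(q["p"],2),np.round(q["point"],1),np.round(onz(c,q["point"],z),4))
```

```text
{'time_s': np.float64(3.125), 'joint_pos': array([-0.317,  0.709, -0.028,  1.481,  0.022,  0.95 ,  0.608]), 'ee_pos': array([0.555, 0.157, 0.404]), 'eef_rot': array([0.   , 0.301, 0.954, 0.001]), 'force': array([-0.559,  0.128,  0.192])}
cam [0.498 0.197 0.373] [[ 0.575  0.818  0.001]
 [ 0.787 -0.553  0.272]
 [ 0.223 -0.155 -0.962]]
rack 0.81 [259.1 106.1] [0.4958 0.211  0.    ]
rack_grip 0.88 [259.1  97.6] [0.4909 0.2101 0.126 ]
rack_nose 0.87 [265.  141.8] [0.5364 0.1921 0.    ]
rack_rim 0.76 [297.1  96. ] [0.512  0.2538 0.017 ]
```

View pics/w1.png

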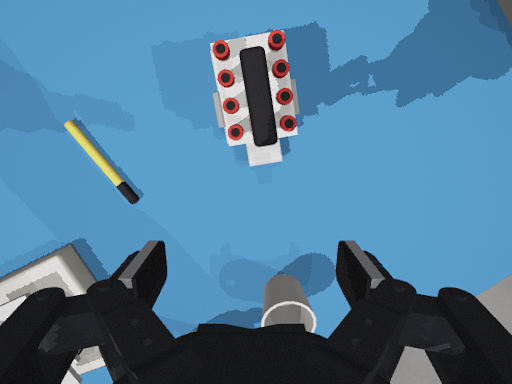

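The bar stands at about (258,97), nose down the picture at (264,155); both agree with the network. Refine with a silhouette fit.

```bash
cat >> h.py <<'E'
from scipy.optimize import minimize
def boxpts(x,y,yaw,cx,lx,ly,z0,z1):
    P=np.array([[cx+sx*lx/2,sy*ly/2,z] for sx in(-1,1) for sy in(-1,1) for z in(z0,z1)])
    return P@Ro.from_euler('z',yaw).as_matrix().T+[x,y,0]
def iou(c,m,P):
    h=cv2.convexHull(np.round(proj(c,P)*16).astype(np.int32)); im=np.zeros((384*4,512*4),np.uint8)
    cv2.fillConvexPoly(im,h*4,255,shift=4)
    r=cv2.resize(im,(512,384),interpolation=cv2.INTER_AREA)/255.
    return np.minimum(r,m).sum()/np.maximum(r,m).sum()
E
python3 - <<'E'
from h import *
c=read_camera("wrist"); im=c["img"].astype(int)
m=(im.max(2)<75); m[160:]=0
n,l,st,ce=cv2.connectedComponentsWithStats(m.astype(np.uint8)); k=l[97,259]; m=(l==k); print(st[k])
m=cv2.morphologyEx(m.astype(np.uint8),cv2.MORPH_OPEN,np.ones((7,7)))
best=None
for y0 in (-.6,-.45,-.3):
    r=minimize(lambda p:-iou(c,m,boxpts(*p,0,.076,.020,.112,.140)),[.492,.21,y0],method="Nelder-Mead",options=dict(initial_simplex=np.array([.492,.21,y0])+np.array([[0,0,0],[.01,0,0],[0,.01,0],[0,0,.15]]),xatol=1e-5,fatol=1e-6))
    print(r.x,r.fun)
hs=((im[...,0]>140)&(im[...,1]<70)).astype(np.uint8); hs[170:]=0
n,l,st,_=cv2.connectedComponentsWithStats(hs)
P=[]
for i in range(1,n):
    if st[i,4]>30:
        cc=cv2.minEnclosingCircle(np.argwhere(l==i)[:,::-1].astype(np.float32))[0]; P.append(onz(c,cc,.086)[:2])
P=np.array(P); print(len(P),P.mean(0)); u,sv,vt=np.linalg.svd(P-P.mean(0)); d=vt[0]*np.sign(vt[0][0]); print(sv,np.arctan2(d[1],d[0]))
E
```

```text
[ 240   47   37  100 2377]
[ 0.49238908  0.20861242 -0.45035682] -0.8918483767950677
[ 0.49181829  0.2089933  -0.4463098 ] -0.8906890951652563
[ 0.49237119  0.20892194 -0.44882577] -0.8915860113840225
8 [0.47931724 0.21504625]
[0.08067869 0.07390377] -0.4557028043511145
```

Request:
carry_out --rows '[-35,-33,0,0,-35,-33,0,0,-35,-33,0,0,-35,-33,0,0,-35,-33,0,0,-35,-33,0,0,-35,-33,0,0,-35,-33,0,0,0,0,0,-0.137,0,0,0,-0.137,0,0,0,-0.137,0,0,0,0]'

```text
time_s: 4.92
ee_pos: [0.6364, -0.2312, 0.4022]
eef_rot: [0.0, 0.087, 0.996, 0.002]
force: [-0.2, 0.7, 0.1]
opening: 1.002
```

Run:
```python
from h import *
s=get_state(); print({k:np.round(s[k],3) for k in ["time_s","joint_pos","ee_pos","eef_rot","force"]})
c=read_camera("wrist"); save(c,"w2.png")
import pickle; pickle.dump(c,open("w2.pkl","wb"))
for nm,z in [("shaker",0),("shaker_nose",.036),("clip_left",.1),("clip_right",.1)]:
    for q in spot_point(c,nm)[:2]: print(nm,round(q["p"],2),np.round(q["point"],1),np.round(onz(c,q["point"],z),4))
```

```text
{'time_s': np.float64(4.925), 'joint_pos': array([ 0.373,  0.893, -0.193,  1.038,  0.156,  1.223,  1.595]), 'ee_pos': array([ 0.636, -0.231,  0.402]), 'eef_rot': array([0.   , 0.087, 0.996, 0.002]), 'force': array([-0.229,  0.715,  0.06 ])}
shaker 0.92 [249.1 121.1] [ 0.5762 -0.2216  0.    ]
shaker 0.73 [377.2 225.3] [ 0.7455 -0.0694 -0.    ]Traceback (most recent call last):
  File "<stdin>", line 6, in <module>
ValueError: it knows: marker, rack, rack_grip, rack_nose, rack_rim, sanitiser, shaker, shaker_nose, swab_cup
```

View pics/w2.png

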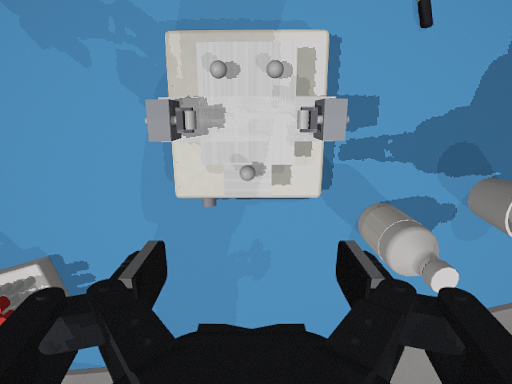

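```bash
cat >> h.py <<'E'
BM=np.array([[.052,0],[-.045,.026],[-.045,-.026]])
def balls(c,guess,name=None,rg=(5,12)):
    out=[]; tiles=[]
    for g in guess:
        x0,y0=int(g[0])-20,int(g[1])-20
        cr=cv2.resize(c["img"][max(y0,0):y0+40,x0:x0+40],None,fx=6,fy=6,interpolation=cv2.INTER_CUBIC); g_=cv2.GaussianBlur(cv2.cvtColor(cr,cv2.COLOR_RGB2GRAY),(0,0),3)
        H=cv2.HoughCircles(g_,cv2.HOUGH_GRADIENT_ALT,1,100,param1=100,param2=.5,minRadius=rg[0]*6,maxRadius=rg[1]*6)
        if H is None: out.append(None); tiles.append(cr); continue
        H=H[0]; b=H[np.argmin(np.hypot(H[:,0]-120,H[:,1]-120))]; out.append([x0+(b[0]+.5)/6-.5,max(y0,0)+(b[1]+.5)/6-.5,b[2]/6])
        cv2.circle(cr,(int(b[0]),int(b[1])),int(b[2]),(255,0,0),1); tiles.append(cr)
    if name: cv2.imwrite("pics/"+name,np.hstack([t[:240] for t in tiles])[:,:,::-1])
    return out
def fitb(cs,bs):
    def W(p):
        return np.c_[BM@np.array([[np.cos(p[2]),np.sin(p[2])],[-np.sin(p[2]),np.cos(p[2])]])+p[:2],np.full(3,p[3])]
    f=lambda p:np.concatenate([(proj(c,W(p))-b).ravel() for c,b in zip(cs,bs)])
    r=least_squares(f,[.576,-.22,-.2,.085]); return r.x,r.fun
E
python3 - <<'E'
from h import *; import pickle
c=pickle.load(open("w2.pkl","rb"))
b=balls(c,[(248,173),(218,69),(275,69)],"b.png"); print(np.round(b,2))
if all(b): print(fitb([c],[np.array(b)[:,:2]]))
print(fitb([c],[np.array([[248,173],[218,69],[275,69.]])]))
E
```

```text
Traceback (most recent call last):
ValueError: setting an array element with a sequence. The requested array has an inhomogeneous shape after 1 dimensions. The detected shape was (3,) + inhomogeneous part.
```

View pics/b.png

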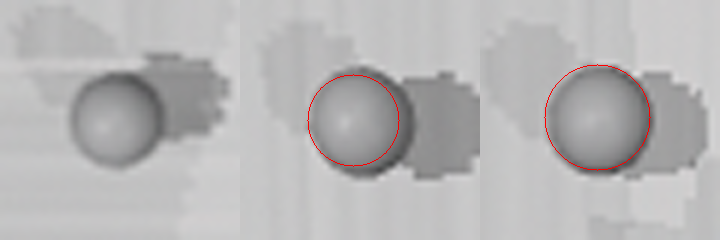

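Run:
```python
from h import *; import pickle
c=pickle.load(open("w2.pkl","rb"))
b=np.array([[247.25,172.6],[217.75,69.1],[274.25,68.6]])
p,r=fitb([c],[b]); print(p,np.round(r,2))
t=read_camera("top"); q=proj(t,np.c_[BM@np.array([[np.cos(p[2]),np.sin(p[2])],[-np.sin(p[2]),np.cos(p[2])]])+p[:2],np.full(3,p[3])]); 
s=read_camera("scene"); q2=proj(s,np.c_[BM@np.array([[np.cos(p[2]),np.sin(p[2])],[-np.sin(p[2]),np.cos(p[2])]])+p[:2],np.full(3,p[3])]); 
print(q,q2)
def crop(c,q):
    m=q.mean(0).astype(int); x0,y0=m-33; a=cv2.resize(c["img"][y0:y0+66,x0:x0+66],(396,396),interpolation=cv2.INTER_CUBIC)
    for u in q: cv2.drawMarker(a,tuple(int(v) for v in (u-[x0,y0]+.5)*6),(255,0,0),0,12)
    print(x0,y0); return a
cv2.imwrite("pics/ts.png",np.hstack([crop(t,q),crop(s,q2)])[:,:,::-1])
```

```text
[ 0.56457608 -0.22371075 -0.16246031 -0.08026588] [ -0.2  -25.77  45.92  11.84 -45.75  12.79]
[[361.79400072 203.64441878]
 [342.92418511 241.03845745]
 [364.77907513 246.21355989]] [[168.16080633 239.03376349]
 [188.09225581 208.40315257]
 [169.6977842  205.76092761]]
323 197
142 184
```

View pics/ts.png

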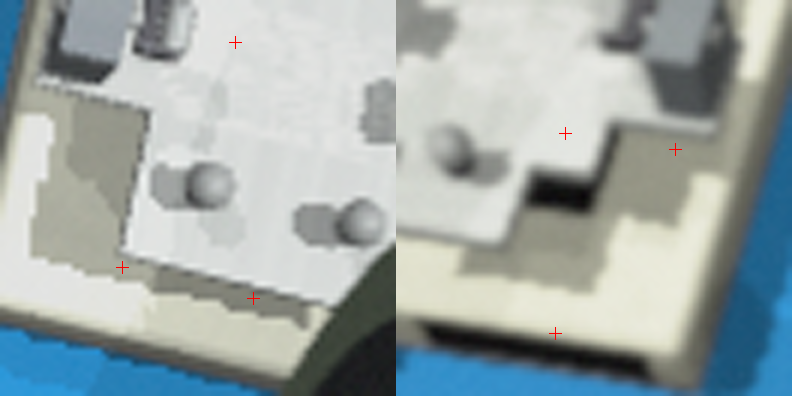

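Run:
```python
from h import *; import pickle
c=pickle.load(open("w2.pkl","rb"))
b=np.array([[247.25,172.6],[274.25,68.6],[217.75,69.1]])
p,r=fitb([c],[b]); print(p,np.round(r,2))
W=lambda p:np.c_[BM@np.array([[np.cos(p[2]),np.sin(p[2])],[-np.sin(p[2]),np.cos(p[2])]])+p[:2],np.full(3,p[3])]
for n in("top","scene"):
    t=read_camera(n); print(n,proj(t,W(p)))
    if n=="top": T=t
f=lambda p:np.r_[(proj(c,W(p))-b).ravel(),(proj(T,W(p))[1:]-[[357.3,227.5],[382.8,233.5]]).ravel()]
r=least_squares(f,p); print(r.x,np.round(r.fun,2))
```

```text
[ 0.57179909 -0.22290153 -0.16540849  0.08870771] [-0.02 -0.05  0.1  -0.   -0.08  0.05]
top [[379.03769177 185.04993691]
 [357.32199543 228.21183946]
 [382.78008535 234.3009826 ]]
scene [[150.65708861 208.05460997]
 [175.11921787 173.97611349]
 [153.72119157 171.07249599]]
[ 0.57200665 -0.22287203 -0.165978    0.08956637] [ 0.01  0.31  0.27  0.1  -0.08  0.12  0.09  0.54  0.06  0.65]
```

Request:
carry_out --rows '[27,51,0,0,27,51,0,0,27,51,0,0,27,51,0,0,27,51,0,0,27,51,0,0,27,51,0,0,27,51,0,0,0,0,0,0.14,0,0,0,0.14,0,0,0,0]'

```text
time_s: 6.65
ee_pos: [0.4902, 0.2239, 0.4036]
eef_rot: [0.002, 0.232, 0.973, 0.003]
force: [0.3, 0.4, -0.5]
opening: 0.997
```

```bash
cat >> h.py <<'E'
def need(x,y,yaw,z,s=None):
    "shift in current tool axes (mm) and tool turn; yaw = of rack (tool y = rack y)"
    s=s or get_state(); w,a,b,c=s["eef_rot"]; R=Ro.from_quat([a,b,c,w]).as_matrix()
    d=R.T@(np.array([x,y,z])-s["ee_pos"])*1000; cur=np.arctan2(R[1,1],R[0,1])-np.pi/2
    print("t",round(s["time_s"],2),"ee",np.round(s["ee_pos"],4),"yaw",round(cur,4),"tilt",np.round(R[:2,2],4),"F",np.round(s["force"],2),"M",np.round(s["moment"],2),"op",round(s["opening"],3))
    print("need",np.round(d,1),"turn",round(-(yaw-cur),4))
E
python3 -c "
from h import *
need(.4922,.2088,-.449,.283)"
```

```text
t 6.65 ee [0.4902 0.2239 0.4036] yaw -0.4682 tilt [0.0047 0.0049] F [ 0.33  0.38 -0.52] M [ 0.   -0.    0.03] op 0.997
need [ -8.4 -13.3 120.5] turn -0.0192
```

Request:
carry_out --rows '[-8,-13,20,-0.019,0,0,20,0,0,0,10,0,0,0,0,0]'

```text
time_s: 7.15
ee_pos: [0.4922, 0.208, 0.3528]
eef_rot: [0.002, 0.217, 0.976, 0.003]
force: [-0.3, 0.0, 0.2]
opening: 0.997
```

```bash
python3 -c "
from h import *
need(.4922,.2088,-.449,.283)
c=read_camera('wrist'); save(c,'w3.png'); c=read_camera('wrist')
P=boxpts(.4922,.2088,-.449,0,.076,.02,.112,.14)
a=c['img'].copy()
for u in proj(c,P): cv2.circle(a,tuple(int(round(v)) for v in u),2,(0,255,0),-1)
cv2.imwrite('pics/w3.png',a[:,:,::-1])
"
```

```text
t 7.15 ee [0.4922 0.208  0.3528] yaw -0.4384 tilt [0.0061 0.0055] F [-0.28  0.02  0.22] M [-0.    0.02  0.01] op 0.997
need [ 0.5  0.2 69.8] turn 0.0106
```

View pics/w3.png

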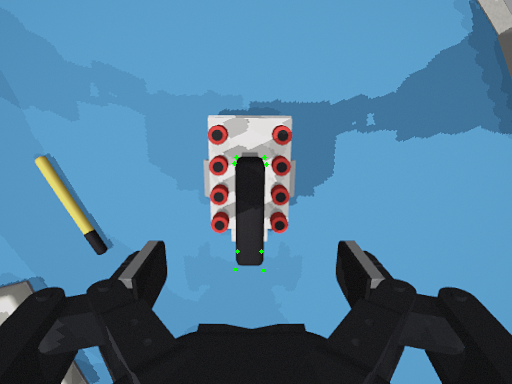

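Run:
```python
from h import *
c=read_camera("wrist"); im=c["img"].astype(int)
m=(im.max(2)<75); m[280:]=0
n,l,st,ce=cv2.connectedComponentsWithStats(m.astype(np.uint8)); k=l[200,250]; m=(l==k).astype(np.uint8); print(st[k])
m=cv2.morphologyEx(m,cv2.MORPH_OPEN,np.ones((9,9)))
r=minimize(lambda p:-iou(c,m,boxpts(*p,0,.076,.020,.112,.140)),[.492,.21,-.449],method="Nelder-Mead",options=dict(initial_simplex=np.array([.492,.21,-.449])+np.array([[0,0,0],[.005,0,0],[0,.005,0],[0,0,.1]]),xatol=1e-5,fatol=1e-6))
print(r.x,r.fun); need(*r.x,.283)
```

```text
[ 235  156   30  109 2976]
[ 0.49211101  0.20911212 -0.43885372] -0.8820937897725419
t 7.3 ee [0.4922 0.2082 0.3536] yaw -0.4391 tilt [0.0075 0.0061] F [ 0.09 -0.17 -0.51] M [ 0.02 -0.03 -0.  ] op 0.998
need [ 0.8  0.2 70.6] turn -0.0003
```

Request:
carry_out --rows '[1,0,20,0,0,0,20,0,0,0,16,0,0,0,12,0,0,0,0,0]'

```text
time_s: 7.92
ee_pos: [0.4925, 0.2097, 0.2865]
eef_rot: [0.005, 0.217, 0.976, 0.005]
force: [-0.6, -0.2, -1.3]
opening: 1.0
```

```bash
python3 -c "
from h import *
need(.4921,.2090,-.439,.283)"
```

```text
t 7.92 ee [0.4925 0.2097 0.2865] yaw -0.4373 tilt [0.0121 0.0084] F [-0.59 -0.2  -1.26] M [ 0.02  0.02 -0.02] op 1.0
need [ 0.1 -0.9  3.5] turn 0.0017
```

Request:
carry_out --rows '[1,-2.8,4,0,0,0,0,0]'

```text
time_s: 8.18
ee_pos: [0.4905, 0.2076, 0.2832]
eef_rot: [0.005, 0.217, 0.976, 0.006]
force: [0.4, -0.1, 0.1]
opening: 1.0
```

Request:
carry_out --rows '[0,0,0,0,0,0,0,0,0,0,0,0,0,0,0,0,0,0,0,0,0,0,0,0]' --hand 0 --grip_force 60

```text
time_s: 8.93
ee_pos: [0.4906, 0.2075, 0.284]
eef_rot: [0.006, 0.217, 0.976, 0.006]
force: [-0.1, 0.3, 2.0]
opening: 0.222
```

```bash
python3 -c "
from h import *
need(.4921,.2090,-.439,.283)"
```

```text
t 8.93 ee [0.4906 0.2075 0.284 ] yaw -0.4373 tilt [0.0141 0.0089] F [-0.14  0.28  1.99] M [-0.26  0.1  -0.01] op 0.222
need [-0.7  2.   1.1] turn 0.0017
```

```bash
cat >> h.py <<'E'
def Tm(p,R): T=np.eye(4); T[:3,:3]=R; T[:3,3]=p; return T
def tool(s): w,a,b,c=s["eef_rot"]; return Tm(s["ee_pos"],Ro.from_quat([a,b,c,w]).as_matrix())
def rack(s=None):
    s=s or get_state(); A=tool(s)@np.load("rel.npy"); R=A[:3,:3]
    print("t",round(s["time_s"],2),"tcp z",round(s["ee_pos"][2],4),"F",np.round(s["force"],1),"op",round(s["opening"],3))
    print("rack",np.round(A[:3,3],4),"yaw",round(np.arctan2(R[1,0],R[0,0]),4),"tilt",np.round(R[:2,2],4)); return A
def go(x,y,z,yaw,A):
    s=get_state(); R=tool(s)[:3,:3]; d=R.T@(np.array([x,y,z])-A[:3,3])*1000; print("shift",np.round(d,1),"tool turn",round(np.arctan2(A[1,0],A[0,0])-yaw,4))
E
python3 -c "
from h import *
s=get_state(); np.save('rel.npy',np.linalg.inv(tool(s))@Tm([.4921,.2090,0],Ro.from_euler('z',-.4373).as_matrix())); rack()"
```

```text
t 8.93 tcp z 0.284 F [-0.1  0.3  2. ] op 0.222
rack [0.4921 0.209  0.    ] yaw -0.4373 tilt [-0.  0.]
```

Request:
carry_out --rows '[0,0,-5,0,0,0,-15,0,0,0,-20,0,0,0,-20,0,0,0,-20,0,0,0,-20,0,0,0,-20,0,0,0,-20,0,0,0,0,0]'

```text
time_s: 10.05
ee_pos: [0.4873, 0.2058, 0.4347]
eef_rot: [0.007, 0.217, 0.976, 0.007]
force: [0.6, 0.8, -4.5]
opening: 0.226
```

```bash
python3 -c "
from h import *
A=rack(); go(.5719,-.2229,.15,-.1655,A); print(get_state()['joint_pos'])
c=read_camera('wrist'); save(c,'w4.png')"
```

```text
t 10.05 tcp z 0.4347 F [ 0.6  0.8 -4.5] op 0.226
rack [0.4893 0.2077 0.1506] yaw -0.437 tilt [-0.0016 -0.0014]
shift [-257.1 -355.1   -2.5] tool turn -0.2715
[-0.42494604  0.59714973 -0.06238228  1.61289945  0.04170419  0.91416726
  0.63239182]
```

View pics/w4.png

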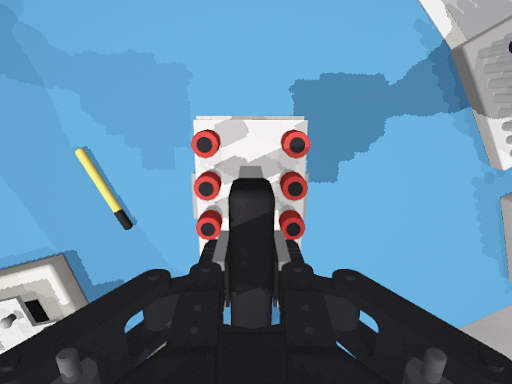

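Request:
carry_out --rows '[-20,-28,0,0,-31,-42,0,0,-31,-42,0,0,-31,-42,0,0,-31,-42,0,0,-31,-42,0,0,-31,-42,0,0,-31,-42,0,0,-15,-20,0,-0.13,0,0,0,-0.13,0,0,0,0]'

```text
time_s: 11.48
ee_pos: [0.5719, -0.224, 0.4199]
eef_rot: [-0.0, 0.084, 0.996, 0.006]
force: [-0.5, 1.1, -5.0]
opening: 0.224
```

```bash
python3 -c "
from h import *
A=rack(); go(.5719,-.2229,.13,-.1655,A)
c=read_camera('wrist'); print('pred back edge',np.round(proj(c,(A@np.array([[-.066,.03,.022,1],[-.066,0,.022,1],[-.066,-.03,.022,1]]).T).T[:,:3]),1))
g=c['img'].mean(2); im=c['img'].astype(int)
for u in (225,250,275): print(u,[ (v,im[v,u].tolist()) for v in range(106,128,2)])
"
```

```text
t 11.47 tcp z 0.4199 F [-0.5  1.1 -5. ] op 0.224
rack [ 0.5699 -0.2221  0.1359] yaw -0.1683 tilt [ 0.0108 -0.0003]
shift [-2.1 -0.6  5.9] tool turn -0.0028
pred back edge [[287.3 116.8]
 [248.7 116.8]
 [210.  116.9]]
225 [(106, [221, 219, 212]), (108, [221, 219, 212]), (110, [212, 210, 203]), (112, [211, 210, 205]), (114, [216, 216, 216]), (116, [212, 211, 212]), (118, [212, 212, 213]), (120, [240, 238, 238]), (122, [239, 238, 238]), (124, [241, 239, 240]), (126, [185, 185, 182])]
250 [(106, [218, 217, 210]), (108, [223, 221, 214]), (110, [153, 152, 145]), (112, [196, 196, 193]), (114, [212, 212, 213]), (116, [158, 158, 158]), (118, [156, 156, 157]), (120, [245, 243, 243]), (122, [239, 237, 237]), (124, [239, 238, 237]), (126, [239, 238, 238])]
275 [(106, [239, 237, 235]), (108, [240, 239, 236]), (110, [205, 204, 197]), (112, [194, 193, 189]), (114, [193, 192, 193]), (116, [153, 153, 153]), (118, [151, 151, 151]), (120, [230, 229, 227]), (122, [226, 225, 223]), (124, [226, 225, 223]), (126, [226, 225, 223])]
```

Run:
```python
from h import *
s=get_state(); c=read_camera("wrist"); Tc=np.linalg.inv(Tm(c["t"],np.array(c["R"]))); HE=np.linalg.inv(tool(s))@Tc
for f,p,q in [("w3.png",[.4922,.2081,.3532],[.002,.217,.976,.003]),("w1.png",[.5546,.157,.4039],[0,.301,.954,.001])]:
    q=np.array(q)/np.linalg.norm(q); T=tool(dict(ee_pos=p,eef_rot=q))@HE; Ti=np.linalg.inv(T); d=dict(c,R=Ti[:3,:3],t=Ti[:3,3])
    A=Tm([.4921,.2090,0],Ro.from_euler('z',-.439).as_matrix())
    X=lambda *r:np.round(proj(d,(A@np.array([list(v)+[1] for v in r]).T).T[:,:3]),1).tolist()
    print(f,"back edge z22",X((-.066,.03,.022),(-.066,0,.022),(-.066,-.03,.022)),"nose z12/22",X((.072,.015,.022),(.072,-.015,.022)))
    print("bar top ends",X((-.038,0,.14),(.038,0,.14)))
    im=cv2.imread("pics/"+f).astype(int)
    for u,r in ([(235,range(108,124)),(250,range(108,124)),(250,range(150,166)),(250,range(260,272))] if f=="w3.png" else [(245,range(26,46)),(265,range(150,172)),(254,range(40,52)),(265,range(138,150))]): print(u,r[0],[int(im[v,u].mean()) if im[v,u,0]-im[v,u,2]<60 else -1 for v in r])
```

```text
w3.png back edge z22 [[279.3, 116.6], [249.6, 116.5], [219.8, 116.5]] nose z12/22 [[262.8, 242.1], [236.4, 242.1]]
bar top ends [[249.8, 163.6], [249.8, 269.6]]
235 108 [-1, -1, -1, -1, -1, -1, -1, 141, 197, 196, 189, 188, 188, 188, 188, 188]
250 108 [-1, -1, -1, -1, -1, -1, -1, 134, 163, 158, 229, 225, 225, 225, 225, 225]
250 150 [167, 163, 132, 106, 110, 107, 75, 13, 13, 18, 17, 17, 24, 28, 29, 29]
250 260 [44, 46, 43, 41, 32, 82, -1, -1, -1, -1, -1, -1]
w1.png back edge z22 [[272.6, 39.9], [246.2, 44.7], [220.0, 49.7]] nose z12/22 [[277.9, 162.3], [253.8, 166.4]]
bar top ends [[250.4, 47.4], [266.7, 147.7]]
245 26 [-1, -1, -1, -1, -1, -1, -1, -1, -1, -1, 176, 222, 199, 166, 163, 205, 203, 200, 184, 186]
265 150 [216, 216, 213, 211, 212, 212, 212, 211, 214, 217, 216, 212, 212, 199, -1, -1, -1, -1, -1, -1, -1, -1]
254 40 [221, 222, 221, 221, 222, 227, 207, 11, 32, 39, 46, 47]
265 138 [44, 44, 31, 32, 31, 26, 20, 73, 170, 216, 210, 212]
```

Run:
```python
from h import *; import pickle
def he(p,q,c):
    q=np.array(q)/np.linalg.norm(q); H=np.linalg.inv(tool(dict(ee_pos=p,eef_rot=q)))@np.linalg.inv(Tm(c["t"],np.array(c["R"]))); print(np.round(H[:3,3]*1000,1),np.round(Ro.from_matrix(H[:3,:3]).as_rotvec(),4),"cam fwd",np.round(np.array(c["R"])[2],4))
c=pickle.load(open("w2.pkl","rb")); he([.6364,-.2312,.4022],[0,.087,.996,.002],c)
for i in range(2):
    s=get_state(); c=read_camera("wrist"); he(s["ee_pos"],s["eef_rot"],c); print(np.round(s["joint_pos"],4),np.round(s["eef_rot"],4))
```

```text
[69.5  0.2 31.1] [-0.2156 -0.2171  1.5596] cam fwd [ 0.2682 -0.0442 -0.9623]
[69.5  0.2 31. ] [-0.2151 -0.2159  1.56  ] cam fwd [ 0.2678 -0.0348 -0.9629]
[ 0.4096  0.7592 -0.1896  1.2978  0.1328  1.0998  1.6106] [-2.000e-04  8.520e-02  9.963e-01  6.100e-03]
[69.5  0.2 31. ] [-0.2152 -0.2159  1.5601] cam fwd [ 0.2682 -0.0348 -0.9627]
[ 0.4092  0.7589 -0.1897  1.2976  0.1328  1.1     1.6108] [0.     0.0849 0.9964 0.006 ]
```

Rack is held, model consistent with the picture (back edge at row ~117–119 against 116.8 predicted). Descend toward the clips.

Request:
carry_out --rows '[-2,-0.6,6,-0.003,0,0,8,0,0,0,8,0,0,0,0,0]'

```text
time_s: 12.18
ee_pos: [0.5743, -0.2231, 0.3968]
eef_rot: [-0.0, 0.084, 0.996, 0.006]
force: [0.1, -0.2, -4.5]
opening: 0.226
```

```bash
python3 -c "
from h import *
A=rack(); go(.5719,-.2229,.0965,-.1655,A)
c=read_camera('scene'); P=(A@np.array([[0,.049,.017,1],[0,-.049,.017,1],[.072,0,.022,1],[-.066,0,.022,1]]).T).T[:,:3]
q=proj(c,P); a=c['img'][130:280,90:260]; a=cv2.resize(a,None,fx=4,fy=4,interpolation=cv2.INTER_CUBIC)
for u in q: cv2.drawMarker(a,tuple(int(v) for v in (u-[90,130]+.5)*4),(255,0,255),0,14)
cv2.imwrite('pics/s5.png',a[:,:,::-1])
"
```

```text
t 12.18 tcp z 0.3968 F [ 0.1 -0.2 -4.5] op 0.226
rack [ 0.5724 -0.2213  0.1128] yaw -0.1671 tilt [0.0103 0.0003]
shift [ 0.2 -1.8 16.3] tool turn -0.0016
```

View pics/s5.png

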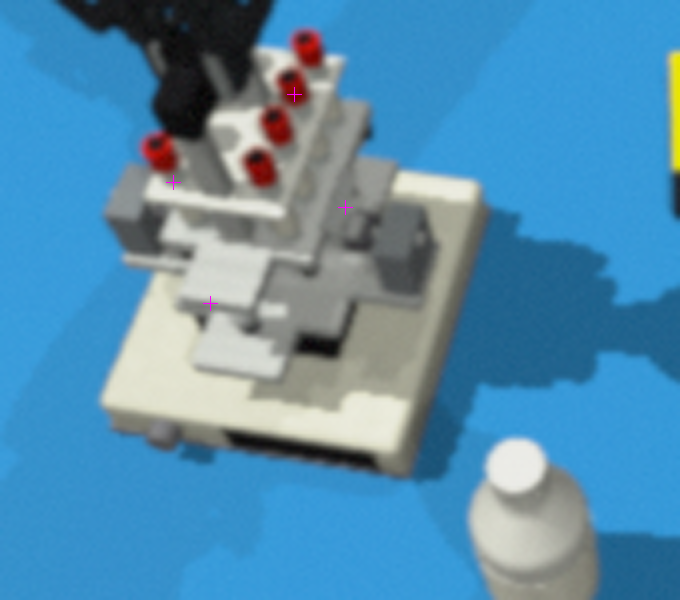

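Request:
carry_out --rows '[0,-1.8,4,-0.002,0,0,3,0,0,0,2,0,0,0,0,0]'

```text
time_s: 12.72
ee_pos: [0.5741, -0.2251, 0.388]
eef_rot: [0.0, 0.083, 0.997, 0.006]
force: [-0.9, 0.2, -5.0]
opening: 0.222
```

```bash
python3 -c "
from h import *
A=rack(); go(.5719,-.2229,.0965,-.1655,A)"
```

```text
t 12.72 tcp z 0.388 F [-0.9  0.2 -5. ] op 0.222
rack [ 0.5725 -0.2235  0.1039] yaw -0.1652 tilt [0.0092 0.0008]
shift [0.7 0.4 7.4] tool turn 0.0003
```

Request:
carry_out --rows '[0.6,0.5,1.5,0,0,0,1.5,0,0,0,0,0]'

```text
time_s: 13.1
ee_pos: [0.5736, -0.2243, 0.3849]
eef_rot: [0.001, 0.083, 0.997, 0.006]
force: [-0.5, 0.6, -4.0]
opening: 0.222
```

Request:
carry_out --rows '[0,0,1.5,0,0,0,0,0]'

```text
time_s: 13.35
ee_pos: [0.5736, -0.2243, 0.3834]
eef_rot: [0.001, 0.083, 0.997, 0.006]
force: [-0.6, -0.6, -5.0]
opening: 0.225
```

Request:
carry_out --rows '[0,0,1.5,0,0,0,0,0]'

```text
time_s: 13.6
ee_pos: [0.5736, -0.2243, 0.3818]
eef_rot: [0.001, 0.083, 0.997, 0.006]
force: [0.5, -0.1, -4.9]
opening: 0.224
```

```bash
python3 -c "
from h import *
A=rack(); go(.5719,-.2229,.088,-.1655,A)"
```

```text
t 13.6 tcp z 0.3818 F [ 0.5 -0.1 -4.9] op 0.224
rack [ 0.5721 -0.2227  0.0977] yaw -0.1652 tilt [0.0088 0.0009]
shift [ 0.2 -0.4  9.7] tool turn 0.0003
```

Aligned to a few tenths of a millimetre, no contact yet. Continue in 1 mm steps.

Request:
carry_out --rows '[0,0,1.2,0,0,0,0,0]'

```text
time_s: 13.85
ee_pos: [0.5736, -0.2246, 0.3807]
eef_rot: [0.001, 0.083, 0.997, 0.005]
force: [0.4, -0.8, -3.8]
opening: 0.226
```

Request:
carry_out --rows '[0,0,1.2,0,0,0,0,0]'

```text
time_s: 14.1
ee_pos: [0.5736, -0.2249, 0.3799]
eef_rot: [0.001, 0.083, 0.997, 0.005]
force: [0.1, -1.7, -0.7]
opening: 0.225
```

Request:
carry_out --rows '[0,0,1.2,0,0,0,0,0]'

```text
time_s: 14.35
ee_pos: [0.5737, -0.2247, 0.3793]
eef_rot: [0.002, 0.083, 0.997, 0.005]
force: [-1.4, 0.2, 0.2]
opening: 0.226
```

Request:
carry_out --rows '[0,0,1.5,0,0,0,1.5,0]'

```text
time_s: 14.6
ee_pos: [0.574, -0.2246, 0.3775]
eef_rot: [0.003, 0.083, 0.997, 0.005]
force: [-1.6, -0.8, 8.2]
opening: 0.222
```

Request:
carry_out --rows '[0,0,1.5,0]'

```text
time_s: 14.72
ee_pos: [0.574, -0.2246, 0.3764]
eef_rot: [0.004, 0.083, 0.997, 0.005]
force: [-1.5, -0.5, 5.2]
opening: 0.224
```

Request:
carry_out --rows '[0,0,1.5,0]'

```text
time_s: 14.85
ee_pos: [0.5741, -0.2246, 0.375]
eef_rot: [0.004, 0.083, 0.997, 0.005]
force: [-0.0, -1.9, 0.0]
opening: 0.222
```

Request:
carry_out --rows '[0,0,1.2,0]'

```text
time_s: 14.98
ee_pos: [0.5741, -0.2245, 0.3735]
eef_rot: [0.004, 0.083, 0.997, 0.005]
force: [-0.0, -0.8, -3.5]
opening: 0.221
```

Request:
carry_out --rows '[0,0,1,0]'

```text
time_s: 15.1
ee_pos: [0.574, -0.2246, 0.3721]
eef_rot: [0.003, 0.083, 0.997, 0.005]
force: [-1.3, -2.5, -2.0]
opening: 0.226
```

```bash
python3 -c "
from h import *
A=rack(); go(.5719,-.2229,.088,-.1655,A)"
```

```text
t 15.1 tcp z 0.3721 F [-1.3 -2.5 -2. ] op 0.226
rack [ 0.574  -0.2237  0.088 ] yaw -0.1657 tilt [0.0039 0.0033]
shift [2.2 0.4 0. ] tool turn -0.0002
```

Request:
carry_out --rows '[0,0,0.8,0]'

```text
time_s: 15.22
ee_pos: [0.574, -0.2248, 0.3714]
eef_rot: [0.003, 0.083, 0.997, 0.005]
force: [-2.6, -2.5, 12.5]
opening: 0.221
```

Request:
carry_out --rows '[0,0,0.8,0]'

```text
time_s: 15.35
ee_pos: [0.574, -0.2249, 0.3714]
eef_rot: [0.004, 0.083, 0.997, 0.004]
force: [-5.3, -0.1, 16.1]
opening: 0.223
```

```bash
python3 -c "
from h import *
A=rack(); print(get_state()['moment'])"
```

```text
t 15.35 tcp z 0.3714 F [-5.3 -0.1 16.1] op 0.223
rack [ 0.5742 -0.2243  0.0873] yaw -0.1663 tilt [0.0029 0.0042]
[-0.14100337  1.28233463 -0.0360749 ]
```

Firm stop reached (9.3 mm below first contact). Relieve and release.

Request:
carry_out --rows '[0,0,-0.6,0,0,0,0,0]'

```text
time_s: 15.6
ee_pos: [0.5739, -0.2249, 0.3716]
eef_rot: [0.003, 0.083, 0.997, 0.005]
force: [-1.0, -1.7, 0.1]
opening: 0.224
```

```bash
python3 -c "
from h import *
A=rack(); print(get_state()['moment'])"
```

```text
t 15.6 tcp z 0.3716 F [-1.  -1.7  0.1] op 0.224
rack [ 0.5738 -0.2241  0.0876] yaw -0.1663 tilt [0.0038 0.0039]
[-0.51743295  0.10577678 -0.03881466]
```

Request:
carry_out --rows '[0,0,0,0,0,0,0,0,0,0,0,0,0,0,0,0,0,0,0,0,0,0,0,0]' --hand 100

```text
time_s: 16.35
ee_pos: [0.5743, -0.2243, 0.372]
eef_rot: [0.004, 0.083, 0.997, 0.005]
force: [0.4, -0.2, -0.5]
opening: 0.999
```

Request:
carry_out --rows '[0,0,-5,0,0,0,-15,0,0,0,-20,0,0,0,-20,0,-10,0,-20,0,-20,0,-20,0,-20,0,0,0,-20,0,0,0,0,0,0,0]'

```text
time_s: 17.48
ee_pos: [0.6429, -0.2369, 0.4853]
eef_rot: [0.007, 0.083, 0.997, 0.005]
force: [-0.2, 0.4, -0.1]
opening: 1.001
```

Run:
```python
from h import *
s=get_state(); print(np.round(s["ee_pos"],3),s["opening"],np.round(s["force"],1))
c=read_camera("wrist"); im=c["img"].astype(int); w=c["img"].copy()
for n in [.0]:
    A=Tm([.5719,-.2229,.088],Ro.from_euler('z',-.1655).as_matrix())
    X=np.array([[0,.049,.017,1],[0,-.049,.017,1],[.072,.02,.022,1],[.072,-.02,.022,1],[-.038,0,.14,1],[.038,0,.14,1],[-.066,0,.022,1]])
    for u in proj(c,(A@X.T).T[:,:3]): cv2.drawMarker(w,tuple(int(round(v)) for v in u),(0,255,0),0,6)
m=(im.max(2)<75); m[290:]=0
g=np.round(proj(c,A[:3,3]+[0,0,.052])[0]).astype(int)
n,l,st,ce=cv2.connectedComponentsWithStats(m.astype(np.uint8)); k=l[g[1],g[0]]; m=(l==k).astype(np.uint8); print(g,st[k])
m=cv2.morphologyEx(m,cv2.MORPH_OPEN,np.ones((9,9)))
p0=np.array([.572,-.223,-.166])
r=minimize(lambda p:-iou(c,m,boxpts(*p,0,.076,.020,.200,.228)),p0,method="Nelder-Mead",options=dict(initial_simplex=p0+np.array([[0,0,0],[.005,0,0],[0,.005,0],[0,0,.1]]),xatol=1e-5,fatol=1e-6))
print(r.x,r.fun)
t=read_camera("scene"); a=t["img"][130:280,90:260]
w=w[:300]; a=cv2.resize(a,(340,300),interpolation=cv2.INTER_CUBIC); cv2.imwrite("pics/f.png",cv2.resize(np.hstack([w,a]),(800,282))[:,:,::-1]); cv2.imwrite("pics/f2.png",np.vstack([cv2.resize(w[0:250,110:410],(780,650)),])[:600,:,::-1])
```

```text
[ 0.643 -0.237  0.485] 1.0014379665951363 [-0.2  0.4 -0.1]
[250 107] [ 238   55   26  101 2498]
[ 0.57497883 -0.22302459 -0.17761448] -0.8995428681483328
```

View pics/f.png

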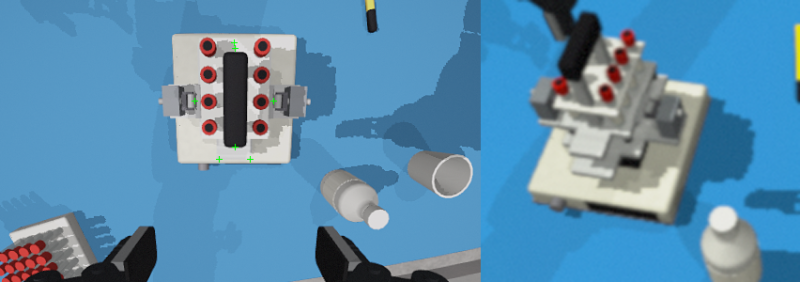

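View pics/f2.png

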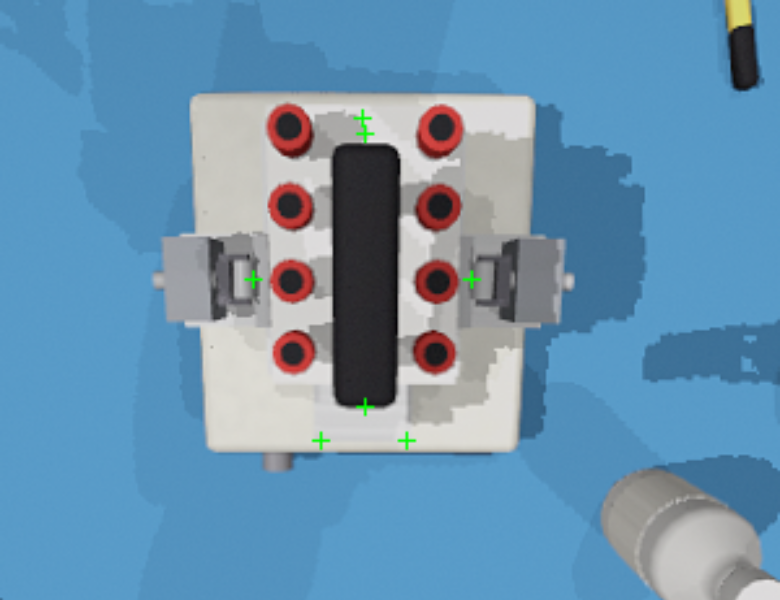

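Run:
```python
from h import *
c=read_camera("wrist"); im=c["img"].astype(int)
A=Tm([.5719,-.2229,.088],Ro.from_euler('z',-.1655).as_matrix())
P=lambda *X:np.round(proj(c,(A@np.array([list(x)+[1] for x in X]).T).T[:,:3]),1).tolist()
print("nose tip z22",P((.072,0,.022),(.072,.012,.022)),"back",P((-.066,0,.022)),"rims",P((-.02,-.047,.019),(.02,-.047,.019),(-.02,.047,.019),(.02,.047,.019)))
for u in (240,250,258): print(u,"nose160",im[160:178,u].mean(1).astype(int).tolist(),"back36",im[36:56,u].mean(1).astype(int).tolist())
for u in (212,214,289,291): print(u,"rim84",im[84:132,u].mean(1).astype(int).tolist())
hs=((im[...,0]>130)&(im[...,1]<70)).astype(np.uint8); hs[160:]=0; hs[:,:200]=0; hs[:,300:]=0
n,l,st,_=cv2.connectedComponentsWithStats(hs); Q=[]
for i in range(1,n):
    if st[i,4]>30: Q.append(onz(c,cv2.minEnclosingCircle(np.argwhere(l==i)[:,::-1].astype(np.float32))[0],.174)[:2])
Q=np.array(Q); print(len(Q),Q.mean(0)); L=(Q-[.5719,-.2229])@A[:2,:2]; print(np.round(L*1000,1)); print("caps mean in shaker frame",L.mean(0)*1000)
for n in("top","scene"):
    t=read_camera(n)
    for nm,z in (("rack_grip",.214),("rack",.088),("rack_nose",.088),("sanitiser",0),("swab_cup",0),("marker",0)):
        q=spot_point(t,nm)[:1]
        if q: w=onz(t,q[0]["point"],z); print(n,nm,round(q[0]["p"],2),np.round(w,3),np.round((w[:2]-[.5719,-.2229])@A[:2,:2]*1000,1))
```

```text
nose tip z22 [[249.8, 169.4], [259.7, 169.4]] back [[249.6, 46.0]] rims [[208.5, 90.0], [209.7, 125.6], [290.7, 89.9], [289.7, 125.4]]
240 nose160 [207, 206, 207, 206, 207, 211, 212, 209, 206, 205, 209, 211, 202, 171, 89, 122, 141, 141] back36 [157, 175, 184, 192, 194, 214, 220, 215, 164, 168, 169, 169, 169, 169, 169, 169, 169, 168, 170, 171]
250 nose160 [207, 207, 207, 207, 206, 211, 212, 210, 206, 204, 210, 210, 200, 172, 85, 114, 144, 140] back36 [158, 175, 185, 194, 195, 209, 219, 218, 218, 218, 219, 220, 197, 164, 166, 165, 167, 167, 167, 233]
258 nose160 [207, 207, 208, 207, 207, 211, 212, 209, 206, 205, 209, 209, 198, 168, 85, 115, 142, 140] back36 [153, 175, 186, 193, 196, 202, 207, 206, 207, 206, 208, 211, 212, 215, 218, 218, 218, 219, 221, 230]
212 rim84 [199, 199, 199, 199, 200, 201, 197, 165, 167, 168, 167, 166, 166, 166, 166, 166, 165, 166, 166, 166, 166, 166, 166, 168, 169, 169, 168, 168, 168, 169, 169, 170, 170, 169, 170, 171, 170, 170, 170, 169, 169, 168, 180, 203, 202, 201, 206, 205]
214 rim84 [142, 212, 210, 208, 208, 208, 209, 210, 211, 211, 210, 210, 212, 212, 212
[... 797 characters left out ...]
9  26.2]]
caps mean in shaker frame [-11.75031746   0.17426386]
top rack_grip 0.57 [ 0.579 -0.225  0.214] [ 7. -1.]
top rack 0.79 [ 0.573 -0.221  0.088] [1.3 1.7]
top rack_nose 0.84 [ 0.626 -0.23   0.088] [54.4  1.4]
top sanitiser 0.88 [ 0.747 -0.065  0.   ] [146.7 184.5]
top swab_cup 0.6 [0.733 0.088 0.   ] [108.  333.3]
top marker 0.72 [0.424 0.005 0.   ] [-183.   200.4]
scene rack_grip 0.66 [ 0.579 -0.221  0.214] [6.6 3.4]
scene rack 0.87 [ 0.575 -0.217  0.088] [2.3 6.2]
scene rack_nose 0.69 [ 0.57  -0.178  0.088] [-9.  43.7]
scene sanitiser 0.79 [ 0.741 -0.073  0.   ] [141.7 175.9]
scene swab_cup 0.92 [0.729 0.087 0.   ] [103.9 331.5]
scene marker 0.47 [0.42  0.004 0.   ] [-186.7  198.4]
```

```bash
python3 -c "
from rig import *
print(hand_in()); print(get_state()['time_s'])"
```

```text
the job is handed in; nothing more can be done
None
the job is handed in; nothing more can be done
```

I gripped the rack by its bar, carried it over and lowered it level onto the shaker, nose over the single ball. I released it, backed the arm off, and handed in at about 18 s of the 54 s allowed.

**Pressing:** The rollers were met about 9 mm above the final stop. The push peaked near 13 N, then fell away as both clips gave way and pulled the rack down to a hard stop. The last two steps overshot to about 21 N, slightly above the 20 N mark for a seated rack. I backed off at once; by my reading that was close to the overload limit, and I cannot tell whether it was crossed.

**Last checks:**
- **Position:** Sideways, the caps are 0.2 mm off the shaker's centre line. Along its length, the estimates put the rack 0.7 to 3 mm toward the nose: rims +0.7, top camera +1.3, arm model +1.9, bar outline +3. The limit is 2 mm. I took most of this as camera calibration error, because the rack shifted about 2 mm that way as it settled and reached the full drop.
- **Disagreeing readings:** Both fixed cameras put the grip bar 7 mm toward the nose, and the scene camera's network points were further off (up to 6 mm sideways, and its nose point was plainly wrong). I gave those little weight.
- **Tilt and clips:** I did not measure tilt after release. The rack looked level in the picture, with both clip rollers lined up on the rims. The arm's model showed under 0.006 rad just before I let go.
- **Other objects:** The arm was not near the sanitiser, swab cup or marker. The networks put them within about 12 mm of their first readings, which is roughly the networks' own error.

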